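# Move a row of condiments from one rack to another

## Task

Move the salt shaker, the spice jar, the honey jar and the small tin from the full rack into the empty rack, one to each bay, in the same order counted from the handle end: the one that stands next to the handle of the full rack goes next to the handle of the other rack, and so on. Keep them upright all the way, leave each standing flat on the floor of its bay, and do not disturb the kitchen timer or the mug standing near by.

Things in the scene. Friction and masses are not known exactly. Their poses are not given: they have to be found in the camera images.
- old_rack: Full rack: fixed dark wood tray, 88 (x) x 332 mm (y), four 78 mm square bays in a row, centres at x 0, y -123, -41, 41, 123 mm. Bay floor 12 mm, wall tops 24 mm above its origin; outer walls 5, dividers 4 mm thick. Origin: at worktop level under its centre, z up. A dark steel bow handle, top at 21 mm, sticks out 42 mm at one end only, its +y end (robot's left). A cork disc lies in each bay.
- new_rack: Empty rack, no cork: fixed dark wood tray, 88 (x) x 332 mm (y), four 78 mm square bays in a row, centres at x 0, y -123, -41, 41, 123 mm. Bay floor 12 mm, wall tops 24 mm above its origin; outer walls 5, dividers 4 mm thick. Origin: at worktop level under its centre, z up. A dark steel bow handle, top at 21 mm, sticks out 42 mm at one end only, its -y end (robot's right).
- salt_shaker: Glass salt shaker with a narrower grey-white metal head, round, 44 mm across the body (up to about 70 mm height), head 34 mm, 90 mm tall, 0.1 kg. Loose; weights may differ by 20 %. Origin at the centre of its underside, z up along its axis. Stands upright at the start on a cork disc in one bay of the old rack.
- spice_jar: Slim glass spice jar with a straight green cap as wide as its body, round, 46 mm across, 106 mm tall (the tallest of the four), 0.11 kg. Loose; weights may differ by 20 %. Origin at the centre of its underside, z up along its axis. Stands upright at the start on a cork disc in one bay of the old rack.
- honey_jar: Squat glass jar with a wide red lid, 56 mm (its x) by 62 mm (its y) across the body, lid 56 mm, 86 mm tall, 0.36 kg. Loose; weights may differ by 20 %. Origin at the centre of its underside, z up along its axis. Stands upright at the start on a cork disc in one bay of the old rack.
- small_tin: Small closed food tin with a bare metal top, round, 57 mm across, 72 mm tall (the shortest of the four), 0.18 kg. Loose; weights may differ by 20 %. Origin at the centre of its underside, z up along its axis. Stands upright at the start on a cork disc in one bay of the old rack.
- liner_salt_shaker: Fixed cork disc, 72 mm across and 3 mm thick, on the floor of the old rack's bay in which the salt shaker stands at the start; it stays there, so it marks where the salt shaker stood. Origin at the centre of its underside.
- liner_spice_jar: Fixed cork disc, 72 mm across and 3 mm thick, on the floor of the old rack's bay in which the spice jar stands at the start; it stays there, so it marks where the spice jar stood. Origin at the centre of its underside.
- liner_honey_jar: Fixed cork disc, 72 mm across and 3 mm thick, on the floor of the old rack's bay in which the honey jar stands at the start; it stays there, so it marks where the honey jar stood. Origin at the centre of its underside.
- liner_small_tin: Fixed cork disc, 72 mm across and 3 mm thick, on the floor of the old rack's bay in which the small tin stands at the start; it stays there, so it marks where the small tin stood. Origin at the centre of its underside.
- timer: Bystander: green and white kitchen timer, 69 mm across, 55 mm tall, loose, on the worktop behind the racks. Origin at the centre of its underside. Solid wall cabinets hang over the back of the worktop behind it and to the right, undersides 0.53 m up: do not swing the arm wide under them.
- mug: Bystander: blue and white mug, 88 x 117 x 89 mm tall, loose, on the worktop to the right of the racks. Origin at the centre of its underside.
Mind the look-alikes: they are no part of the job. Leave any pink look-alike of the small_tin alone.

How it is judged:
At the end, for the whole second after the job is handed in: Each thing stands upright (within 0.12 rad) and at rest in the new rack's bay with the same number, counted from the handle, as its starting bay in the old rack: centre within 20 mm of the bay's centre in the rack's x and y, underside within 4 mm of the bay floor (((y of liner_salt_shaker in the frame of old_rack between 0.093 and 0.153 m and y of salt_shaker in the frame of new_rack between -0.143 and -0.103 m) or (y of liner_salt_shaker in the frame of old_rack between 0.011 and 0.071 m and y of salt_shaker in the frame of new_rack between -0.061 and -0.021 m) or (y of liner_salt_shaker in the frame of old_rack between -0.071 and -0.011 m and y of salt_shaker in the frame of new_rack between 0.021 and 0.061 m) or (y of liner_salt_shaker in the frame of old_rack between -0.153 and -0.093 m and y of salt_shaker in the frame of new_rack between 0.103 and 0.143 m)) and x of salt_shaker in the frame of new_rack between -0.02 and 0.02 m and z of salt_shaker in the frame of new_rack between 0.008 and 0.016 m and angle between each of salt_shaker, spice_jar, honey_jar, small_tin's own z axis and vertical below 0.12 rad and linear speed of each of salt_shaker, spice_jar, honey_jar, small_tin below 0.02 m/s and angular speed of each of salt_shaker, spice_jar, honey_jar, small_tin below 0.3 rad/s and ((y of liner_spice_jar in the frame of old_rack between 0.093 and 0.153 m and y of spice_jar in the frame of new_rack between -0.143 and -0.103 m) or (y of liner_spice_jar in the frame of old_rack between 0.011 and 0.071 m and y of spice_jar in the frame of new_rack between -0.061 and -0.021 m) or (y of liner_spice_jar in the frame of old_rack between -0.071 and -0.011 m and y of spice_jar in the frame of new_rack between 0.021 and 0.061 m) or (y of liner_spice_jar in the frame of old_rack between -0.153 and -0.093 m and y of spice_jar in the frame of new_rack between 0.103 and 0.143 m)) and x of spice_jar in the frame of new_rack between -0.02 and 0.02 m and z of spice_jar in the frame of new_rack between 0.008 and 0.016 m and ((y of liner_honey_jar in the frame of old_rack between 0.093 and 0.153 m and y of honey_jar in the frame of new_rack between -0.143 and -0.103 m) or (y of liner_honey_jar in the frame of old_rack between 0.011 and 0.071 m and y of honey_jar in the frame of new_rack between -0.061 and -0.021 m) or (y of liner_honey_jar in the frame of old_rack between -0.071 and -0.011 m and y of honey_jar in the frame of new_rack between 0.021 and 0.061 m) or (y of liner_honey_jar in the frame of old_rack between -0.153 and -0.093 m and y of honey_jar in the frame of new_rack between 0.103 and 0.143 m)) and x of honey_jar in the frame of new_rack between -0.02 and 0.02 m and z of honey_jar in the frame of new_rack between 0.008 and 0.016 m and ((y of liner_small_tin in the frame of old_rack between 0.093 and 0.153 m and y of small_tin in the frame of new_rack between -0.143 and -0.103 m) or (y of liner_small_tin in the frame of old_rack between 0.011 and 0.071 m and y of small_tin in the frame of new_rack between -0.061 and -0.021 m) or (y of liner_small_tin in the frame of old_rack between -0.071 and -0.011 m and y of small_tin in the frame of new_rack between 0.021 and 0.061 m) or (y of liner_small_tin in the frame of old_rack between -0.153 and -0.093 m and y of small_tin in the frame of new_rack between 0.103 and 0.143 m)) and x of small_tin in the frame of new_rack between -0.02 and 0.02 m and z of small_tin in the frame of new_rack between 0.008 and 0.016 m); the robot touches nothing.
It fails at once if one of the four things is tipped more than 0.5 rad (angle between any of salt_shaker, spice_jar, honey_jar, small_tin's own z axis and vertical above 0.5 rad).
It fails at once if the timer or the mug is moved more than 20 mm (distance of any of timer, mug from where it was at the start of the episode above 0.02 m).
It also fails if it takes over 120 s, if anything falls off the work surface, if the arm or the gripper's body presses on something with over 40 N, if the wrist force passes 120 N, or if a joint passes its speed limit or range.

## Robot

A 6-joint arm with a two-finger parallel gripper is mounted at the origin on a cart in front of the work surface, level with it; the furniture and walls round the work are solid. World frame = base frame: x ahead of the robot, y to its left, z up, the work surface at z = 0. Lengths are in m, angles in rad, forces in N, time in s.
With the tool pointing down it reaches from about 0.325 to 0.9 m from the base axis. Payload 6.1 kg.
Tool frame: the origin (TCP) lies at the very end of the fingers, on their centre line; the grasp point (between the pads) lies 19 mm behind it; z points along the fingers, y is the line along which they close (so a half turn about z gives the same grasp; the last joint's range is limited). The gripper opens to 85 mm and grips with 20 to 120 N. Pads are 22 mm wide; open, the fingers measure 114 mm over their backs; the gripper's body (76 mm by 85 mm) begins 54 mm behind the grasp point. The pads swing forward as they close: fully open they stand 13 mm farther back than shut.
Start: joints at [-1.286, 0.22, 1.526, -0, 1.395, -0.126], TCP at [0.25, -0.573, 0.203] pointing down, gripper open.
Joint ranges: [-2.98, 2.98], [-0.91, 2.08], [0.09, 2.57], [-1.24, 4.39], [0.2, 2.65], [-2.68, 2.68]. Speed limits (rad/s): [2.57, 2.57, 3.01, 3.14, 3.14, 3.14].

## Interface

Orientations are given as [roll, pitch, yaw] about the fixed x, y, z axes, in that order (R = Rz(yaw) Ry(pitch) Rx(roll)).
In Python, from bench import * gives the robot as it stands.
- The arm moves only by the tool arm_command, never from a script. Its argument "deltas" is text: rows parted by semicolons, each of 7 numbers parted by spaces: the opening, from 0 (shut) to 1 (fully open), then the shift along the world's x, y, z scaled (see below), then the turn, a rotation vector about the world's x, y, z scaled (see below). A call has 1 to 5 rows; each row shifts and turns the commanded pose from where the row before left it; what a row does not reach is not made up. The controller multiplies each number of a shift by 400 mm and each number of a turn by 360 degrees. A row lasts 1/8 s, in which the tool goes at most 62.5 mm and 10.7 degrees, less where a joint would pass 70% of its speed; a pose out of reach is approached as far as the arm can. A call with a number of a shift or a turn outside -1 to 1 is refused whole. A call with a gripper value outside its range is refused whole. The fingers move at their own pace and stop on an object; "squeeze" is the grip in N (left out, the last holds). Time passes only in rows, so rows that do not move let the fingers close. It gives the time, the measured TCP pose, the force, the opening and the grip force at its end, in the units of the state.
- sense(): the state, without advancing time (a new reading comes with each control period).
- camera(name): name is "scene" or "top" or "wrist"; returns a dict with "img" (480x640x3 uint8, red, green, blue), "fx", "fy", "cx", "cy" (pixels), "position" and "attitude" of the camera in the world. Camera axes: x right, y up, looking along -z (the intrinsics and any distortion apply to the point x, -y, -z); pixel columns grow to the right and rows downward; lengths in m; the calibration is good to about 2 mm. A picture is of the moment at which its call begins. There is no depth.
- finish_job(): hands the job in; it is judged then, once.
The state is a dict: "clock": time; "qpos": joint angles; "qd": joint speeds; "joint_efforts": joint torques, N m; "position": TCP position; "tcp_rot": TCP orientation; "contact_force": force on the tool from outside, world axes, zero at the start; "moment": the same for the moment, N m; "width": finger opening in m; "grip_force": force on a finger pad.
Only numpy, scipy, OpenCV 4.12 (cv2) and the standard library are available. Lean on these libraries where they do the work, as an engineer would, in place of code of your own. Each camera call takes 0.05 s, during which the arm holds its last target. There are 200 camera calls.

## Working session

There is one attempt and no reset: what is moved stays moved. The work goes in short steps, Python scripts to look and compute and a tool call to move; the robot and the scene stay as the last step left them, time stands still between calls to the robot, and variables do not carry over. Pictures are saved under pics/ and viewed, at most 14 in all, crops included, and the job is handed in when it is done.

Besides the shell and the picture viewer there is one more tool, called as a command line: name --argument value ..., lists and objects as JSON in quotes. arm_command: Moves the arm, as the interface text tells. Its arguments: {"type":"object","properties":{"deltas":{"type":"string"},"squeeze":{"type":"number"}},"required":["deltas"]}

```bash
mkdir -p pics; python3 - <<'E'
from bench import *
import cv2
for n in("top","scene"):
    c=camera(n); cv2.imwrite(f"pics/{n}0.png",c["img"][:,:,::-1]); print(n,{k:v for k,v in c.items() if k!="img"})
s=sense(); print(s)
E
```

```text
top {'fx': 540.5301073656448, 'fy': 540.5301073656448, 'cx': 316.21800464522204, 'cy': 236.37873250339, 'position': array([ 0.47882122, -0.13269517,  1.50595384]), 'attitude': array([ 0.06017666,  0.00221891, -1.54561179])}
scene {'fx': 622.3716005665532, 'fy': 622.3716005665532, 'cx': 322.88727412118243, 'cy': 240.93439425061496, 'position': array([1.02977505, 1.30834884, 1.11108685]), 'attitude': array([0.95406638, 0.0087877 , 2.82266925])}
{'clock': 0.1, 'qpos': array([-1.28612123e+00,  2.21151408e-01,  1.52751894e+00,  1.22375128e-05,
        1.39470333e+00, -1.26093645e-01]), 'qd': array([-4.42742171e-04, -2.48435796e-03, -2.92353021e-03,  2.17233828e-03,
        2.19402377e-05,  1.78406165e-03]), 'joint_efforts': array([ 1.22598562e-03, -4.98245323e+01, -3.90544474e+01, -2.03916302e-04,
        5.71596553e-03,  3.18864593e-06]), 'position': array([ 0.2494044 , -0.57242209,  0.20219435]), 'tcp_rot': array([-3.13982729e+00, -2.35929316e-04,  4.10766379e-01]), 'contact_force': array([ 0.65686623, -0.10707909,  0.49418781]), 'moment': array([-0.01584824, -0.01520186, -0.02698198]), 'grip_force': 0.0, 'width': 0.08503938431063311}
```

View pics/top0.png

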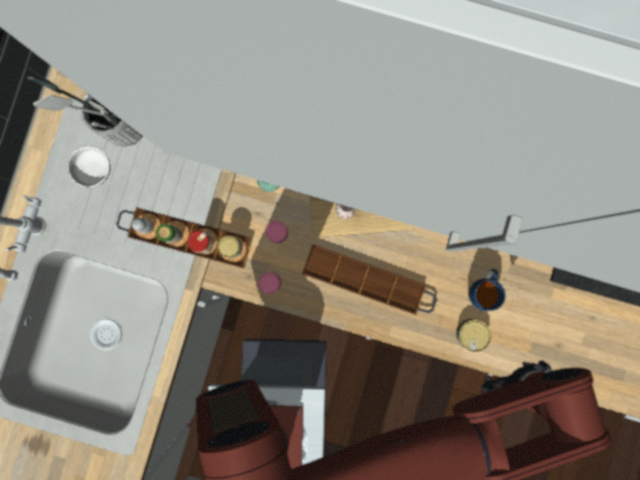

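View pics/scene0.png

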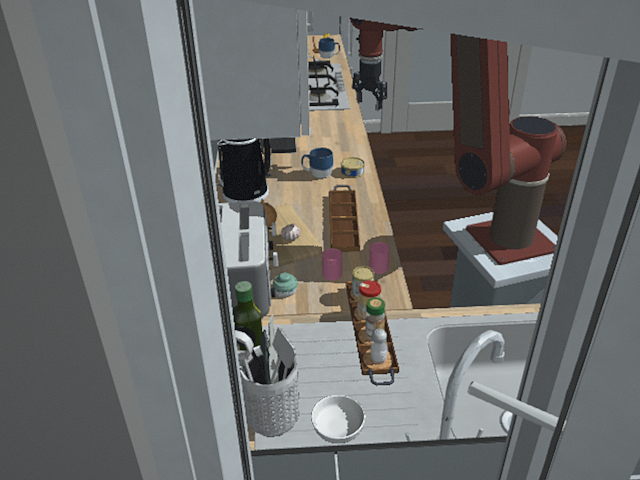

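The top view shows the full rack at about (130-250, 208-265), with its handle at the left (120,220). The order from the handle is salt (143,225), spice (170,233), honey (201,240), tin (231,247). The empty rack runs from (305,250) to (425,305), with its handle at the right (430,298). Tin candidates are (231,247) in the rack, the pink ones at (276,232) and (269,282), and a yellow-topped one at (474,334) near the mug. The one in the rack with a bare metal top fits the description. I'll confirm it in an enlarged crop.

```bash
cat > h.py <<'E'
import numpy as np, cv2
from scipy.spatial.transform import Rotation as R
def cam(c): return R.from_euler('xyz',c["attitude"]).as_matrix(),np.array(c["position"])
def ray(c,u,v,z):
    M,p=cam(c); d=M@np.array([(u-c["cx"])/c["fx"],-(v-c["cy"])/c["fy"],-1]); return p+d*(z-p[2])/d[2]
def proj(c,P):
    M,p=cam(c); q=(np.atleast_2d(P)-p)@M; return np.c_[c["cx"]+c["fx"]*q[:,0]/-q[:,2], c["cy"]-c["fy"]*q[:,1]/-q[:,2]]
def crop(img,x,y,w,h,k,f): cv2.imwrite(f,cv2.resize(img[y:y+h,x:x+w,::-1],None,fx=k,fy=k,interpolation=cv2.INTER_CUBIC))
E
python3 - <<'E'
from bench import *
from h import *
c=camera("top")
crop(c["img"],112,200,150,75,5,"pics/a.png"); crop(c["img"],295,238,150,80,5,"pics/b.png")
E
```

```text
(no output)
```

View pics/a.png

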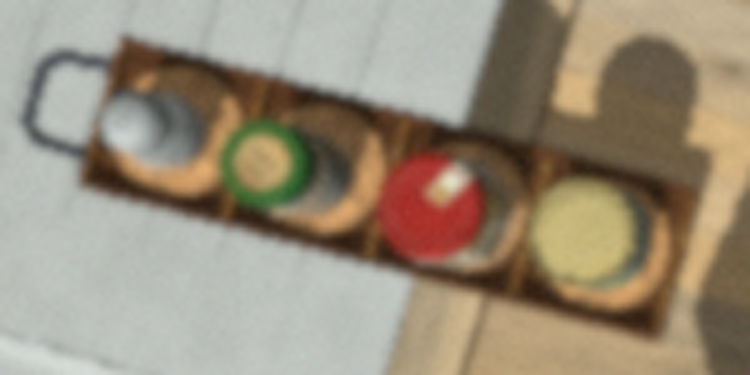

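View pics/b.png

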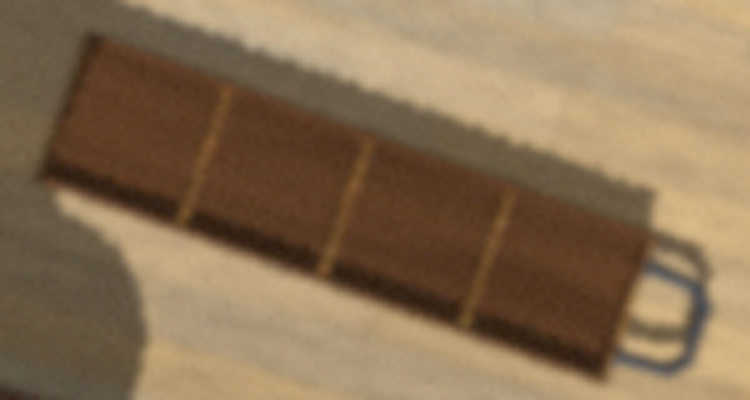

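The crop shows the bare-metal-topped tin (583,230) in the last bay, and it is not pink, so it is the one meant. The tops read salt (135,122), spice (266,165), honey (432,208). The corners of both racks are clear.

```bash
python3 - <<'E'
from bench import *
from h import *
from scipy.optimize import least_squares
c=camera("top")
f=lambda p,o:((np.array(p,float)+.5)/5-.5)+np.array(o)
def fit(cr,o):
    cr=f(cr,o)
    L=np.array([[.044,.166,.024],[-.044,.166,.024],[-.044,-.166,.024],[.044,-.166,.024]])
    def w(x,P): return P@R.from_euler('z',x[2]).as_matrix().T+[x[0],x[1],0]
    s=least_squares(lambda x:(proj(c,w(x,L))-cr).ravel(),[.5,0,-.2])
    print(s.x.round(4),s.fun.round(1))
    B=np.array([[0,y,.012] for y in(.123,.041,-.041,-.123)]); print(w(s.x,B).round(4)); return s.x
a=fit([(122,38),(82,184),(662,335),(703,182)],(112,200))
b=fit([(92,36),(43,180),(606,378),(650,233)],(295,238))
for n,p,z in(("salt",(135,122),.105),("spice",(266,165),.121),("honey",(432,208),.101),("tin",(583,230),.087)):
    print(n,ray(c,*f(p,(112,200)),z).round(4))
for n,p,z in(("pink1",(276,232),.07),("pink2",(269,282),.07),("ytin",(474,334),.07),("mug",(490,292),.089),("timer",(268,183),.05)): print(n,ray(c,*p,z).round(3))
E
```

```text
[ 0.559   0.2197 -0.2234] [-0.  -0.9 -0.5  0.8  0.3  0.3  0.2 -0.2]
[[0.5862 0.3397 0.012 ]
 [0.5681 0.2597 0.012 ]
 [0.5499 0.1797 0.012 ]
 [0.5317 0.0998 0.012 ]]
[ 0.455  -0.2607 -0.3118] [-1.  -1.2 -1.8  0.4  0.6  1.2  2.1 -0.4]
[[ 0.4927 -0.1436  0.012 ]
 [ 0.4676 -0.2217  0.012 ]
 [ 0.4424 -0.2997  0.012 ]
 [ 0.4173 -0.3778  0.012 ]]
salt [0.5838 0.3354 0.105 ]
spice [0.5621 0.2617 0.121 ]
honey [0.5431 0.18   0.101 ]
tin [0.5341 0.1032 0.087 ]
pink1 [ 0.574 -0.02   0.07 ]
pink2 [ 0.441 -0.005  0.07 ]
ytin [ 0.318 -0.549  0.07 ]
mug [ 0.43  -0.584  0.089]
timer [0.708 0.007 0.05 ]
```

arm_command --deltas "1 0.046 0.126 0.02 0 0 0.028; 1 0.046 0.126 0 0 0 0.028; 1 0.046 0.126 0 0 0 0.028; 1 0.046 0.126 0 0 0 0.028; 1 0.046 0.126 0 0 0 0.028" --squeeze 40

```text
clock: 0.82
position: [0.3419, -0.3193, 0.2111]
tcp_rot: [3.141, -0.0, 1.296]
contact_force: [0.5, 0.5, 0.1]
width: 0.0852
grip_force: 0.0
```

arm_command --deltas "1 0.046 0.126 0 0 0 0.009; 1 0.046 0.126 0 0 0 0; 1 0.046 0.126 0 0 0 0; 1 0.046 0.126 0 0 0 0; 1 0.046 0.126 0 0 0 0"

```text
clock: 1.45
position: [0.4339, -0.0673, 0.2114]
tcp_rot: [3.141, 0.0, 1.347]
contact_force: [0.5, -0.6, 0.2]
width: 0.0854
grip_force: 0.0
```

arm_command --deltas "1 0.046 0.126 0 0 0 0; 1 0.046 0.126 0 0 0 0; 1 0.046 0.126 0 0 0 0; 1 0.046 0.126 0 0 0 0; 1 0.046 0.126 0 0 0 0"

```text
clock: 2.08
position: [0.5259, 0.1848, 0.2112]
tcp_rot: [3.141, 0.0, 1.347]
contact_force: [0.1, -0.0, -0.4]
width: 0.0852
grip_force: 0.0
```

arm_command --deltas "1 0.049 0.127 0 0 0 0; 1 0.049 0.127 0 0 0 0; 1 0.05 0.127 0 0 0 0; 1 0 0 0 0 0 0"

```text
clock: 2.58
position: [0.5844, 0.3386, 0.209]
tcp_rot: [-3.139, 0.001, 1.351]
contact_force: [-0.8, -0.3, -0.3]
width: 0.0855
grip_force: 0.0
```

```bash
python3 - <<'E'
from bench import *
from h import *
c=camera("wrist"); t=camera("top")
np.set_printoptions(suppress=True,precision=3)
print(c["position"],c["attitude"],sense()["position"])
cv2.imwrite("pics/w1.png",c["img"][:,:,::-1])
print(proj(c,[[.5838,.3354,.105],[.5621,.2617,.121],[.5431,.18,.101],[.5862,.3397,.015],[.5681,.2597,.015],[.5499,.1797,.015]]))
E
```

```text
[0.6   0.407 0.378] [-0.284  0.003 -0.22 ] [0.584 0.336 0.21 ]
[[318.567 233.994]
 [311.455 342.174]
 [311.446 419.653]
 [320.091 203.708]
 [319.738 286.51 ]
 [319.33  360.134]]
```

View pics/w1.png

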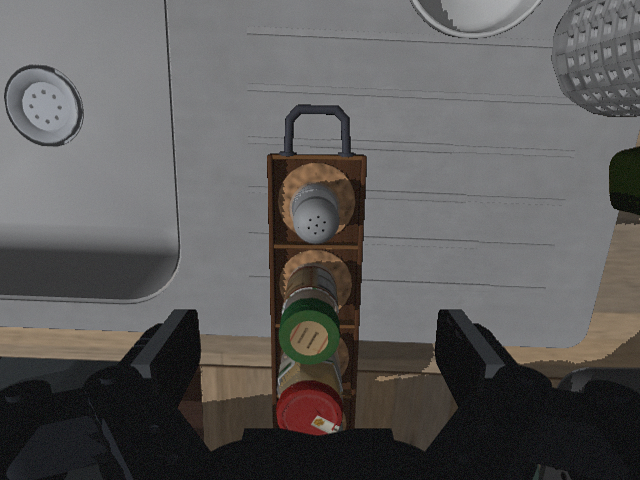

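The wrist view is lined up with the row. Salt head (316,222), green cap (311,341) and red lid (310,411) are all within 3 px sideways of the predictions. Next I'll refine the positions along the row.

```bash
python3 - <<'E'
from bench import *
from h import *
c=camera("wrist")
for p,z in(((316,224),.105),((311,341),.121),((310,410),.101)): print(ray(c,*p,z).round(4))
for p in((273,154),(364,154),(318,248),(318,325)): print(ray(c,*p,.024).round(4))
E
```

```text
[0.5835 0.3395 0.105 ]
[0.5616 0.259  0.121 ]
[0.5434 0.1855 0.101 ]
[0.5561 0.3897 0.024 ]
[0.6333 0.3722 0.024 ]
[0.5755 0.2977 0.024 ]
[0.558  0.2202 0.024 ]
```

arm_command --deltas "1 0 0.009 -0.12 0 0 0; 1 0 0 -0.12 0 0 0; 1 0 0 -0.11 0 0 0; 1 0 0 -0.05 0 0 0; 1 0 0 0 0 0 0"

```text
clock: 3.35
position: [0.584, 0.3378, 0.0504]
tcp_rot: [-3.14, 0.001, 1.346]
contact_force: [-0.0, -0.1, 0.3]
width: 0.0852
grip_force: 0.0
```

arm_command --deltas "0 0 0 0 0 0 0; 0 0 0 0 0 0 0; 0 0 0 0 0 0 0; 0 0 0 0 0 0 0; 0 0 0 0 0 0 0" --squeeze 30

```text
clock: 3.98
position: [0.5858, 0.3396, 0.053]
tcp_rot: [3.139, -0.002, 1.347]
contact_force: [-0.5, 0.1, 6.4]
width: 0.0315
grip_force: 29.8
```

```bash
python3 - <<'E'
from bench import *
from h import *
c=camera("wrist");s=sense();print(s["position"],s["width"],s["grip_force"])
t=camera("scene")
a=cv2.resize(c["img"][60:360,170:470],(600,600)); b=t["img"][260:400,330:430]
b=cv2.resize(b,(200,280)); o=np.zeros((600,800,3),np.uint8);o[:,:600]=a;o[:280,600:]=b
cv2.imwrite("pics/w2.png",o[:,:,::-1])
E
```

```text
[0.58584007 0.33960149 0.05296682] 0.031115214688988285 29.764853395608952
```

View pics/w2.png

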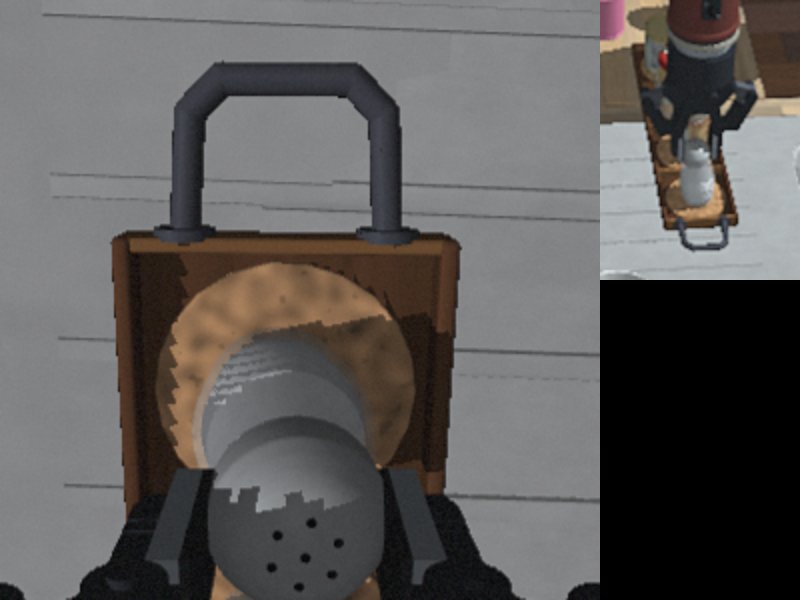

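The pads have closed on the narrower neck under the head (width 31 mm) instead of the body. I'll reopen and take it about 12 mm lower.

arm_command --deltas "1 0 0 0 0 0 0; 1 0 0 0 0 0 0; 1 0 0 0 0 0 0; 1 0 0 -0.03 0 0 0; 1 0 0 0 0 0 0"

```text
clock: 4.7
position: [0.5834, 0.3384, 0.0371]
tcp_rot: [-3.139, 0.002, 1.347]
contact_force: [0.3, -0.5, -0.8]
width: 0.0854
grip_force: 0.0
```

arm_command --deltas "0 0 0 0 0 0 0; 0 0 0 0 0 0 0; 0 0 0 0 0 0 0; 0 0 0 0 0 0 0; 0 0 0 0 0 0 0" --squeeze 30

```text
clock: 5.32
position: [0.5851, 0.3392, 0.0397]
tcp_rot: [3.141, -0.0, 1.347]
contact_force: [-0.5, 0.0, 2.7]
width: 0.0336
grip_force: 28.9
```

arm_command --deltas "0 0 0 0.04 0 0 0; 0 0 0 0.06 0 0 0; 0 0 0 0.1 0 0 0; 0 0 0 0.1 0 0 0; 0 0 0 0.09 0 0 0" --squeeze 40

```text
clock: 5.95
position: [0.5849, 0.339, 0.1977]
tcp_rot: [3.141, -0.001, 1.347]
contact_force: [0.9, 0.2, -1.4]
width: 0.0332
grip_force: 38.3
```

```bash
python3 - <<'E'
from bench import *
from h import *
c=camera("wrist");s=sense();print(s["position"],s["width"],s["grip_force"],s["contact_force"])
t=camera("scene")
a=cv2.resize(c["img"][60:360,170:470],(500,500)); b=t["img"][210:390,310:430]
b=cv2.resize(b,(300,450)); o=np.zeros((500,800,3),np.uint8);o[:,:500]=a;o[:450,500:]=b
cv2.imwrite("pics/w3.png",o[:,:,::-1])
E
```

```text
[0.58740877 0.34012975 0.20408039] 0.03323362654627396 38.35168610326946 [2.63300688 1.55085292 3.70530924]
```

View pics/w3.png

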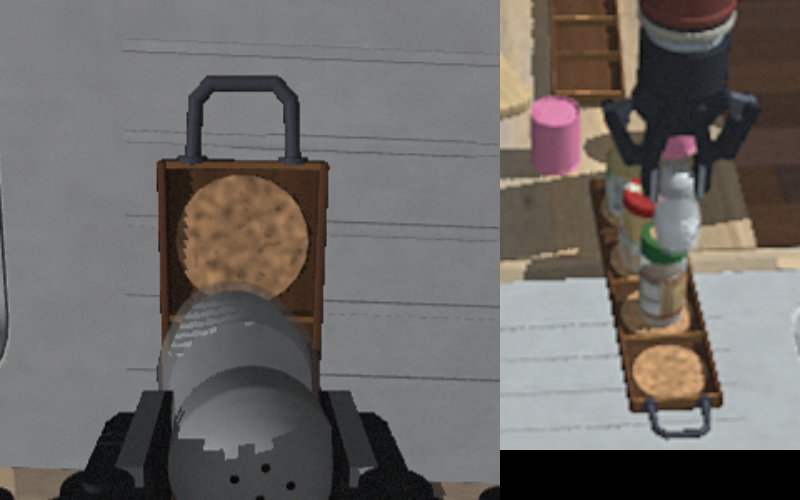

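```bash
python3 - <<'E'
from bench import *
from h import *
c=camera("scene");s=sense();p=s["position"];print(p,s["tcp_rot"])
print(proj(c,[[p[0],p[1],z] for z in(.15,.16,.17,.18,.19,.2,.21,.22,.23,.24,.25,.26,.27)]).round(1))
o=cv2.resize(c["img"][262:322,350:410],(600,600),interpolation=cv2.INTER_CUBIC); cv2.imwrite("pics/s4.png",o[:,:,::-1])
E
```

```text
[0.58649564 0.33971212 0.19912807] [ 3.13647911 -0.00368191  1.34698797]
[[378.  315.8]
 [378.2 312.6]
 [378.4 309.2]
 [378.6 305.9]
 [378.8 302.5]
 [379.  299.1]
 [379.1 295.7]
 [379.3 292.3]
 [379.5 288.8]
 [379.7 285.3]
 [379.9 281.7]
 [380.1 278.2]
 [380.3 274.6]]
```

View pics/s4.png

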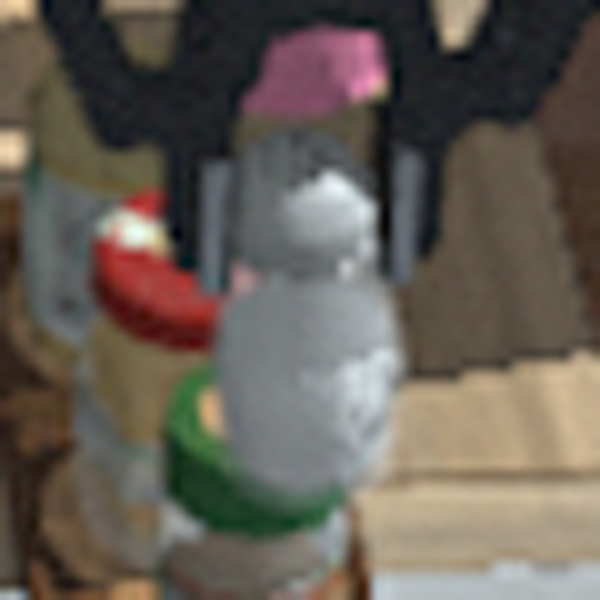

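```bash
python3 - <<'E'
from bench import *
from h import *
c=camera("wrist");s=sense()
print(s["position"],s["contact_force"],s["qpos"],c["fx"],c["position"],c["attitude"])
a,b=ray(c,170+178*.6,60+238*.6,.015),ray(c,170+308*.6,60+238*.6,.015);print(a,b,np.linalg.norm(a-b))
a,b=ray(c,170+163*.6,60+165*.6,.024),ray(c,170+326*.6,60+165*.6,.024);print(a,b,np.linalg.norm(a-b))
t=camera("scene")
A=R.from_euler('z',-.2234).as_matrix()
P=np.array([[x,y,.024] for x,y in((.044,.166),(-.044,.166),(-.044,-.166),(.044,-.166))])@A.T+[.559,.2197,0]
print(proj(t,P)); print(proj(t,[[.5862,.3397,.015]]))
E
```

```text
[0.58520767 0.33918567 0.19643537] [-0.09645182  0.39481068 -1.60090408] [ 4.08840684e-01  3.44442077e-01  1.38842185e+00 -4.50529102e-05
  1.40661591e+00  6.32625394e-01] 399.4951646296011 [0.60065228 0.40750582 0.36846341] [-0.27954525 -0.00453372 -0.22376802]
[0.55254359 0.35254129 0.015     ] [0.62058695 0.336997   0.015     ] 0.06979630336917478
[0.5556887  0.39193054 0.024     ] [0.63637475 0.37353994 0.024     ] 0.08275537916424436
[[360.25090818 369.77382693]
 [397.42180848 366.87228478]
 [374.40791695 278.55093286]
 [342.96927149 280.67029862]]
[[375.73224105 357.68843697]]
```

```bash
python3 - <<'E'
from bench import *
from h import *
c=camera("wrist");s=sense()
T=R.from_euler('xyz',s["tcp_rot"]).as_matrix();p=s["position"];print(p)
for w in(.0166,.0425):
  for b in(0,.013,.026,.04): print(w,b,proj(c,[p+T@np.array([-.011,w,-b]),p+T@np.array([.011,w,-b])]).round(0).tolist())
print(proj(c,[p+T@np.array([0,0,z]) for z in(-.065,-.055,0,.025)]).round(0).tolist())
E
```

```text
[0.5838035  0.33854239 0.19347593]
0.0166 0 [[353.0, 308.0], [354.0, 263.0]]
0.0166 0.013 [[356.0, 321.0], [357.0, 273.0]]
0.0166 0.026 [[359.0, 336.0], [360.0, 285.0]]
0.0166 0.04 [[362.0, 355.0], [364.0, 300.0]]
0.0425 0 [[409.0, 308.0], [412.0, 263.0]]
0.0425 0.013 [[415.0, 321.0], [419.0, 273.0]]
0.0425 0.026 [[423.0, 336.0], [427.0, 285.0]]
0.0425 0.04 [[433.0, 355.0], [438.0, 300.0]]
[[318.0, 368.0], [318.0, 351.0], [317.0, 286.0], [317.0, 268.0]]
```

The scene crop shows the shaker hanging straight (head at rows 13-28, body below). The visible fingertips sit about 30 mm above the nominal TCP, so the pads hold the head and waist. The grip is firm, so I'll carry it and lower it by force.

arm_command --deltas "0 -0.02 -0.08 0 0 0 0; 0 -0.03 -0.128 0 0 0 0; 0 -0.03 -0.128 0 0 0 -0.007; 0 -0.03 -0.128 0 0 0 -0.007; 0 -0.03 -0.128 0 0 0 0"

```text
clock: 6.88
position: [0.527, 0.1006, 0.1931]
tcp_rot: [-3.139, 0.001, 1.259]
contact_force: [0.9, -1.0, -1.5]
width: 0.0334
grip_force: 38.3
```

arm_command --deltas "0 -0.03 -0.128 0 0 0 0; 0 -0.03 -0.128 0 0 0 0; 0 -0.03 -0.128 0 0 0 0; 0 -0.03 -0.128 0 0 0 0; 0 -0.03 -0.128 0 0 0 0"

```text
clock: 7.5
position: [0.4671, -0.1548, 0.1934]
tcp_rot: [-3.139, -0.001, 1.259]
contact_force: [1.5, 0.0, -1.5]
width: 0.0331
grip_force: 38.3
```

arm_command --deltas "0 -0.03 -0.128 0 0 0 0; 0 -0.03 -0.128 0 0 0 0; 0 -0.03 -0.128 0 0 0 0; 0 -0.03 -0.128 0 0 0 0; 0 -0.01 -0.04 0 0 0 0"

```text
clock: 8.12
position: [0.4149, -0.3764, 0.1931]
tcp_rot: [-3.139, -0.001, 1.256]
contact_force: [0.8, -0.2, -1.4]
width: 0.0331
grip_force: 38.3
```

arm_command --deltas "0 0 0 0 0 0 0; 0 0 0 0 0 0 0"

```text
clock: 8.38
position: [0.4169, -0.373, 0.1944]
tcp_rot: [-3.14, -0.001, 1.26]
contact_force: [0.8, 0.6, -0.1]
width: 0.0332
grip_force: 38.3
```

```bash
python3 - <<'E'
from bench import *
from h import *
s=sense();print(s["position"],s["tcp_rot"],s["width"])
c=camera("wrist")
print(sense()["position"],camera("top")["position"])
cv2.imwrite("pics/w5.png",c["img"][:,:,::-1])
A=R.from_euler('z',-.3118).as_matrix()
P=np.array([[x,y,.024] for y in(.166,.082,0,-.082,-.166) for x in(.044,-.044) ])@A.T+[.455,-.2607,0]
print(proj(c,P).round(0).tolist()); print(proj(c,[[.4173,-.3778,.012]]))
E
```

```text
[ 0.41690768 -0.37298552  0.19439332] [-3.14027841e+00 -1.47442244e-03  1.25992826e+00] 0.03324738470802209
[ 0.41713314 -0.37294967  0.19469683] [ 0.47882122 -0.13269517  1.50595384]
[[388.0, -209.0], [256.0, -208.0], [382.0, -61.0], [260.0, -61.0], [377.0, 62.0], [264.0, 62.0], [373.0, 168.0], [268.0, 168.0], [369.0, 263.0], [271.0, 263.0]]
[[320.22150159 213.04934499]]
```

View pics/w5.png

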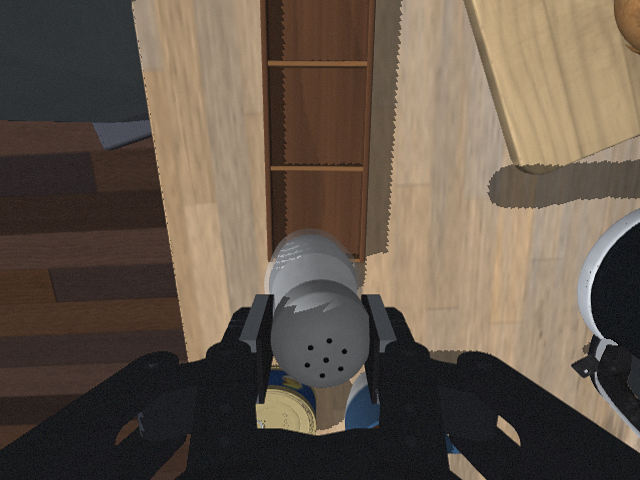

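The wrist view shows the dividers at rows 63 and 168 and the end wall at row 262, all as predicted. The shaker hangs nearly straight over the handle-end bay.

arm_command --deltas "0 0 -0.012 -0.08 0 0 0; 0 0 0 -0.09 0 0 0; 0 0 0 -0.09 0 0 0; 0 0 0 -0.06 0 0 0; 0 0 0 -0.02 0 0 0"

```text
clock: 9.1
position: [0.4164, -0.3773, 0.0576]
tcp_rot: [-3.139, -0.002, 1.261]
contact_force: [0.6, -0.3, -0.7]
width: 0.0328
grip_force: 38.3
```

arm_command --deltas "0 0 0 -0.008 0 0 0; 0 0 0 -0.005 0 0 0; 0 0 0 0 0 0 0"

```text
clock: 9.48
position: [0.4173, -0.3799, 0.0549]
tcp_rot: [3.14, 0.001, 1.259]
contact_force: [0.3, 0.0, -1.1]
width: 0.0328
grip_force: 38.3
```

arm_command --deltas "0 0 0 -0.012 0 0 0; 0 0 0 0 0 0 0; 0 0 0 -0.008 0 0 0; 0 0 0 0 0 0 0"

```text
clock: 9.98
position: [0.4166, -0.3792, 0.0456]
tcp_rot: [-3.141, -0.0, 1.259]
contact_force: [-0.4, 1.2, -1.4]
width: 0.0331
grip_force: 38.3
```

arm_command --deltas "0 0 0 -0.008 0 0 0; 0 0 0 0 0 0 0; 0 0 0 0 0 0 0"

```text
clock: 10.35
position: [0.4168, -0.3794, 0.0428]
tcp_rot: [-3.142, -0.0, 1.259]
contact_force: [0.9, -0.5, -0.9]
width: 0.0332
grip_force: 38.3
```

arm_command --deltas "0 0 0 -0.008 0 0 0; 0 0 0 0 0 0 0; 0 0 0 0 0 0 0"

```text
clock: 10.72
position: [0.4168, -0.3793, 0.0395]
tcp_rot: [-3.141, -0.0, 1.259]
contact_force: [-0.5, 0.4, -0.0]
width: 0.0329
grip_force: 38.3
```

arm_command --deltas "0 0 0 -0.006 0 0 0; 0 0 0 0 0 0 0; 0 0 0 0 0 0 0"

```text
clock: 11.1
position: [0.4168, -0.3794, 0.0371]
tcp_rot: [-3.141, -0.0, 1.259]
contact_force: [0.2, 0.3, -0.5]
width: 0.0331
grip_force: 38.3
```

arm_command --deltas "0 0 0 -0.008 0 0 0; 0 0 0 0 0 0 0; 0 0 0 0 0 0 0"

```text
clock: 11.48
position: [0.4171, -0.3803, 0.0366]
tcp_rot: [3.141, 0.001, 1.259]
contact_force: [-5.1, 3.3, 14.9]
width: 0.0329
grip_force: 42.1
```

arm_command --deltas "1 0 0 0.005 0 0 0; 1 0 0 0 0 0 0; 1 0 0 0 0 0 0; 1 0 0 0.06 0 0 0; 1 0 0 0.12 0 0 0"

```text
clock: 12.1
position: [0.4152, -0.3775, 0.1058]
tcp_rot: [-3.136, -0.003, 1.259]
contact_force: [0.1, -0.7, 1.2]
width: 0.0853
grip_force: 0.0
```

arm_command --deltas "1 0 0 0.12 0 0 0; 1 0 0 0.11 0 0 0; 1 0.028 0.123 0 0 0 0.007; 1 0.028 0.123 0 0 0 0.007; 1 0.028 0.123 0 0 0 0"

```text
clock: 12.72
position: [0.4504, -0.2304, 0.1998]
tcp_rot: [3.142, -0.0, 1.347]
contact_force: [0.3, -0.3, 0.9]
width: 0.0853
grip_force: 0.0
```

arm_command --deltas "1 0.028 0.123 0 0 0 0; 1 0.028 0.123 0 0 0 0; 1 0.028 0.123 0 0 0 0; 1 0.028 0.123 0 0 0 0; 1 0.028 0.123 0 0 0 0"

```text
clock: 13.35
position: [0.5065, 0.0159, 0.1998]
tcp_rot: [3.142, 0.0, 1.347]
contact_force: [0.2, -0.2, -0.6]
width: 0.0852
grip_force: 0.0
```

arm_command --deltas "1 0.028 0.123 0 0 0 0; 1 0.028 0.123 0 0 0 0; 1 0.028 0.123 0 0 0 0; 1 0.028 0.123 0 0 0 0; 1 0.028 0.123 0 0 0 0"

```text
clock: 13.98
position: [0.5625, 0.2619, 0.1996]
tcp_rot: [-3.141, 0.0, 1.347]
contact_force: [1.6, -0.3, -0.2]
width: 0.0853
grip_force: 0.0
```

arm_command --deltas "1 0 0 0 0 0 0; 1 0 0 0 0 0 0"

```text
clock: 14.22
position: [0.562, 0.26, 0.1993]
tcp_rot: [-3.141, 0.001, 1.348]
contact_force: [-0.4, -1.1, -0.3]
width: 0.0852
grip_force: 0.0
```

```bash
python3 - <<'E'
from bench import *
from h import *
s=sense();print(s["position"],s["tcp_rot"])
c=camera("wrist");t=camera("scene");a=camera("top")
o=np.zeros((480,760,3),np.uint8);o[:,:400]=c["img"][:,120:520]
o[:320,400:]=cv2.resize(t["img"][180:260,315:405],(360,320));o[320:480,400:700]=cv2.resize(a["img"][238:318,295:445],(300,160))
cv2.imwrite("pics/w6.png",o[:,:,::-1])
print(proj(c,[[.5618,.26,.121],[.543,.183,.101],[.534,.103,.087]]))
E
```

```text
[0.56195325 0.26002162 0.19925908] [-3.14059787e+00  1.06691474e-03  1.34770292e+00]
[[318.0360833  239.53816342]
 [316.24710626 334.29666277]
 [327.05532296 411.55617112]]
```

View pics/w6.png

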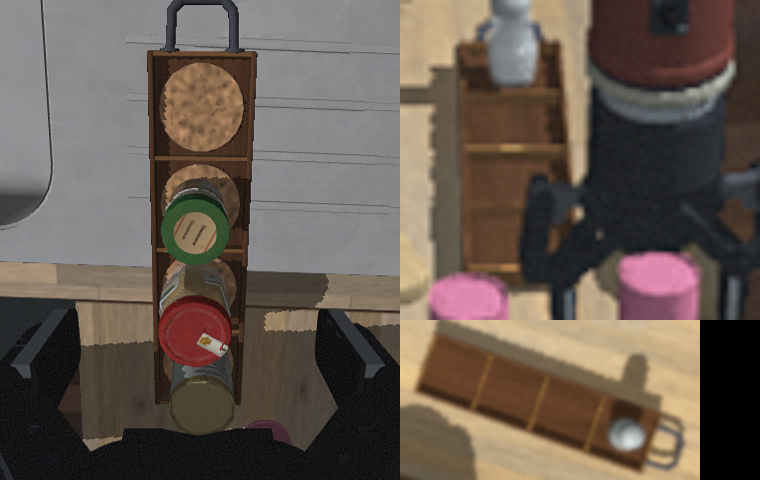

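The shaker stands upright in the handle-end bay (right-hand insets). In the wrist view the green cap is at (195,229), the red lid at (194,333) and the tin top at (201,405), with the pads either side of the row. Now the spice jar.

arm_command --deltas "1 -0.004 0.008 -0.1 0 0 0; 1 0 0 -0.1 0 0 0; 1 0 0 -0.1 0 0 0; 1 0 0 -0.06 0 0 0; 1 0 0 0 0 0 0"

```text
clock: 15.0
position: [0.5589, 0.2617, 0.0537]
tcp_rot: [-3.137, 0.003, 1.345]
contact_force: [0.1, 0.1, 0.3]
width: 0.0854
grip_force: 0.0
```

arm_command --deltas "0 0 0 0 0 0 0; 0 0 0 0 0 0 0; 0 0 0 0 0 0 0; 0 0 0 0 0 0 0; 0 0 0 0 0 0 0" --squeeze 40

```text
clock: 15.62
position: [0.562, 0.2639, 0.0581]
tcp_rot: [3.139, -0.001, 1.347]
contact_force: [-1.6, -1.1, 5.1]
width: 0.0437
grip_force: 40.5
```

arm_command --deltas "0 0 0 0.03 0 0 0; 0 0 0 0.06 0 0 0; 0 0 0 0.1 0 0 0; 0 0 0 0.1 0 0 0; 0 0 0 0.08 0 0 0"

```text
clock: 16.25
position: [0.5611, 0.2636, 0.2066]
tcp_rot: [3.14, -0.001, 1.347]
contact_force: [0.1, -0.1, -1.2]
width: 0.0439
grip_force: 41.0
```

arm_command --deltas "0 -0.017 -0.08 0 0 0 0; 0 -0.027 -0.128 0 0 0 0; 0 -0.027 -0.128 0 0 0 -0.007; 0 -0.027 -0.128 0 0 0 -0.007; 0 -0.027 -0.128 0 0 0 0"

```text
clock: 16.88
position: [0.5102, 0.0252, 0.2046]
tcp_rot: [3.141, -0.0, 1.259]
contact_force: [0.7, -0.6, -1.0]
width: 0.0438
grip_force: 41.0
```

arm_command --deltas "0 -0.027 -0.128 0 0 0 0; 0 -0.027 -0.128 0 0 0 0; 0 -0.027 -0.128 0 0 0 0; 0 -0.027 -0.128 0 0 0 0; 0 -0.027 -0.128 0 0 0 0"

```text
clock: 17.5
position: [0.4562, -0.231, 0.2048]
tcp_rot: [3.141, 0.0, 1.259]
contact_force: [0.4, -1.1, -0.2]
width: 0.0445
grip_force: 41.0
```

arm_command --deltas "0 -0.027 -0.128 0 0 0 0; 0 -0.01 -0.047 0 0 0 0; 0 0 0 0 0 0 0; 0 0 0 0 0 0 0"

```text
clock: 18.0
position: [0.4422, -0.2982, 0.204]
tcp_rot: [-3.141, -0.001, 1.26]
contact_force: [0.4, 0.4, -0.9]
width: 0.044
grip_force: 41.0
```

arm_command --deltas "0 0 -0.004 -0.08 0 0 0; 0 0 0 -0.1 0 0 0; 0 0 0 -0.1 0 0 0; 0 0 0 -0.06 0 0 0; 0 0 0 -0.02 0 0 0"

```text
clock: 18.62
position: [0.4415, -0.2986, 0.0584]
tcp_rot: [-3.139, -0.002, 1.261]
contact_force: [-0.7, -0.7, -0.9]
width: 0.0441
grip_force: 41.0
```

arm_command --deltas "0 0 0 -0.008 0 0 0; 0 0 0 0 0 0 0; 0 0 0 0 0 0 0"

```text
clock: 19.0
position: [0.4428, -0.3015, 0.058]
tcp_rot: [3.14, 0.001, 1.259]
contact_force: [-0.6, 0.0, -0.9]
width: 0.0443
grip_force: 41.0
```

arm_command --deltas "0 0 0 -0.008 0 0 0; 0 0 0 0 0 0 0; 0 0 0 0 0 0 0"

```text
clock: 19.38
position: [0.4427, -0.3019, 0.0551]
tcp_rot: [3.14, 0.001, 1.259]
contact_force: [-0.8, 0.7, 5.5]
width: 0.044
grip_force: 41.6
```

arm_command --deltas "1 0 0 0 0 0 0; 1 0 0 0 0 0 0; 1 0 0 0 0 0 0; 1 0 0 0.06 0 0 0; 1 0 0 0.12 0 0 0"

```text
clock: 20.0
position: [0.4402, -0.2995, 0.1238]
tcp_rot: [-3.136, -0.003, 1.259]
contact_force: [0.9, -0.4, 0.4]
width: 0.0855
grip_force: 0.0
```

arm_command --deltas "1 0 0 0.12 0 0 0; 1 0 0 0.06 0 0 0; 1 0.025 0.121 0 0 0 0.007; 1 0.025 0.121 0 0 0 0.007; 1 0.025 0.121 0 0 0 0"

```text
clock: 20.62
position: [0.472, -0.1545, 0.1976]
tcp_rot: [3.141, -0.0, 1.347]
contact_force: [0.5, -0.0, 0.1]
width: 0.0855
grip_force: 0.0
```

arm_command --deltas "1 0.025 0.121 0 0 0 0; 1 0.025 0.121 0 0 0 0; 1 0.025 0.121 0 0 0 0; 1 0.025 0.121 0 0 0 0; 1 0.025 0.121 0 0 0 0"

```text
clock: 21.25
position: [0.5221, 0.0878, 0.1976]
tcp_rot: [3.141, 0.0, 1.347]
contact_force: [1.3, -0.6, 0.6]
width: 0.0854
grip_force: 0.0
```

arm_command --deltas "1 0.025 0.121 0 0 0 0; 1 0.025 0.121 0 0 0 0; 1 0 0 0 0 0 0; 1 0 0 0 0 0 0"

```text
clock: 21.75
position: [0.5417, 0.1828, 0.1972]
tcp_rot: [-3.141, 0.001, 1.348]
contact_force: [-0.2, 0.1, -0.1]
width: 0.0854
grip_force: 0.0
```

```bash
python3 - <<'E'
from bench import *
from h import *
s=sense();print(s["position"],s["tcp_rot"])
c=camera("wrist");t=camera("scene");a=camera("top")
o=np.zeros((480,760,3),np.uint8);o[:,:400]=c["img"][:,120:520]
o[:320,400:]=cv2.resize(t["img"][180:260,315:405],(360,320));o[320:480,400:700]=cv2.resize(a["img"][238:318,295:445],(300,160))
cv2.imwrite("pics/w7.png",o[:,:,::-1])
print(proj(c,[[.543,.183,.101],[.534,.103,.087],[.5499,.1797,.015]]),ray(c,320,240,.101)-ray(c,320,250,.101))
E
```

```text
[0.54165101 0.18281075 0.19715987] [-3.14093768e+00  7.68390477e-04  1.34769690e+00]
[[320.10449786 231.6433724 ]
 [331.30980112 326.88563399]
 [327.94163619 209.07633825]] [0.00158576 0.00705169 0.        ]
```

View pics/w7.png

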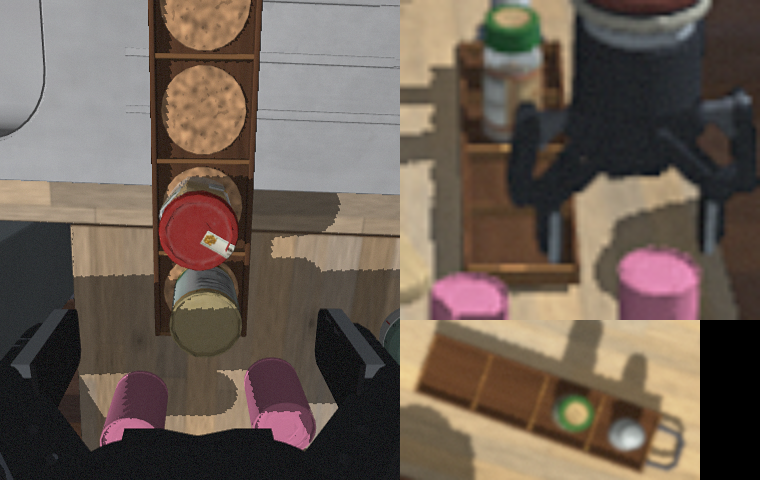

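The spice jar stands in bay 2 (insets). The red lid is at (198,231), 2 px from the prediction, so I'll grasp the honey jar.

arm_command --deltas "1 0 0 -0.11 0 0 0; 1 0 0 -0.11 0 0 0; 1 0 0 -0.11 0 0 0; 1 0 0 -0.07 0 0 0; 1 0 0 0 0 0 0"

```text
clock: 22.52
position: [0.5396, 0.1815, 0.0351]
tcp_rot: [-3.136, 0.002, 1.345]
contact_force: [-0.7, 1.3, -0.2]
width: 0.0857
grip_force: 0.0
```

arm_command --deltas "0 0 0 0 0 0 0; 0 0 0 0 0 0 0; 0 0 0 0 0 0 0; 0 0 0 0 0 0 0; 0 0 0 0 0 0 0" --squeeze 60

```text
clock: 23.15
position: [0.5435, 0.1833, 0.0405]
tcp_rot: [3.139, -0.001, 1.347]
contact_force: [-3.0, -0.6, 6.3]
width: 0.0552
grip_force: 65.7
```

arm_command --deltas "0 0 0 0.03 0 0 0; 0 0 0 0.06 0 0 0; 0 0 0 0.1 0 0 0; 0 0 0 0.1 0 0 0; 0 0 0 0.1 0 0 0"

```text
clock: 23.78
position: [0.542, 0.183, 0.1961]
tcp_rot: [3.14, -0.0, 1.347]
contact_force: [-0.1, -0.0, -2.8]
width: 0.055
grip_force: 65.9
```

arm_command --deltas "0 -0.013 -0.07 0 0 0 0; 0 -0.023 -0.126 0 0 0 0; 0 -0.023 -0.126 0 0 0 -0.007; 0 -0.023 -0.126 0 0 0 -0.007; 0 -0.023 -0.126 0 0 0 0"

```text
clock: 24.4
position: [0.4997, -0.0481, 0.1949]
tcp_rot: [3.14, -0.0, 1.259]
contact_force: [1.0, 0.1, -3.5]
width: 0.0549
grip_force: 66.0
```

arm_command --deltas "0 -0.023 -0.126 0 0 0 0; 0 -0.023 -0.126 0 0 0 0; 0 -0.023 -0.126 0 0 0 0; 0 -0.012 -0.06 0 0 0 0; 0 0 0 0 0 0 0"

```text
clock: 25.02
position: [0.4672, -0.2236, 0.1946]
tcp_rot: [3.14, 0.001, 1.256]
contact_force: [0.8, -0.1, -2.9]
width: 0.0552
grip_force: 66.0
```

arm_command --deltas "0 0 0 0 0 0 0; 0 0 0 0 0 0 0"

```text
clock: 25.28
position: [0.4678, -0.2208, 0.1939]
tcp_rot: [3.141, -0.0, 1.26]
contact_force: [-0.7, 0.4, -3.3]
width: 0.055
grip_force: 66.0
```

arm_command --deltas "0 0 -0.002 -0.09 0 0 0; 0 0 0 -0.1 0 0 0; 0 0 0 -0.1 0 0 0; 0 0 0 -0.06 0 0 0; 0 0 0 -0.03 0 0 0"

```text
clock: 25.9
position: [0.467, -0.2211, 0.0401]
tcp_rot: [-3.139, -0.001, 1.26]
contact_force: [-0.0, -0.0, -2.5]
width: 0.0552
grip_force: 66.0
```

arm_command --deltas "0 0 0 -0.005 0 0 0; 0 0 0 0 0 0 0; 0 0 0 0 0 0 0"

```text
clock: 26.28
position: [0.4685, -0.2231, 0.0409]
tcp_rot: [3.139, 0.001, 1.259]
contact_force: [0.7, -0.6, -3.5]
width: 0.0547
grip_force: 66.0
```

arm_command --deltas "0 0 0 -0.008 0 0 0; 0 0 0 0 0 0 0; 0 0 0 0 0 0 0"

```text
clock: 26.65
position: [0.4685, -0.2233, 0.0375]
tcp_rot: [3.14, 0.001, 1.259]
contact_force: [0.5, -0.2, 5.4]
width: 0.0551
grip_force: 66.9
```

arm_command --deltas "0 0 0 -0.005 0 0 0; 0 0 0 0 0 0 0; 0 0 0 0 0 0 0"

```text
clock: 27.02
position: [0.4686, -0.2234, 0.0374]
tcp_rot: [3.14, 0.001, 1.259]
contact_force: [-6.3, 3.6, 21.6]
width: 0.055
grip_force: 69.0
```

arm_command --deltas "1 0 0 0.008 0 0 0; 1 0 0 0 0 0 0; 1 0 0 0 0 0 0; 1 0 0 0.06 0 0 0; 1 0 0 0.12 0 0 0"

```text
clock: 27.65
position: [0.4654, -0.2212, 0.1075]
tcp_rot: [-3.135, -0.002, 1.259]
contact_force: [1.1, -0.2, 0.5]
width: 0.0852
grip_force: 0.0
```

arm_command --deltas "1 0 0 0.12 0 0 0; 1 0 0 0.1 0 0 0; 1 0.022 0.117 0 0 0 0.007; 1 0.022 0.117 0 0 0 0.007; 1 0.022 0.117 0 0 0 0"

```text
clock: 28.28
position: [0.4939, -0.0809, 0.1973]
tcp_rot: [-3.141, -0.0, 1.347]
contact_force: [0.3, -0.2, 0.2]
width: 0.0853
grip_force: 0.0
```

arm_command --deltas "1 0.022 0.117 0 0 0 0; 1 0.022 0.117 0 0 0 0; 1 0.022 0.117 0 0 0 0; 1 0.022 0.117 0 0 0 0; 1 0 0 0 0 0 0"

```text
clock: 28.9
position: [0.5289, 0.1078, 0.197]
tcp_rot: [-3.141, -0.0, 1.351]
contact_force: [-0.7, -1.3, 0.3]
width: 0.0853
grip_force: 0.0
```

arm_command --deltas "1 0 0 0 0 0 0; 1 0 0 0 0 0 0"

```text
clock: 29.15
position: [0.529, 0.1038, 0.1974]
tcp_rot: [-3.141, 0.0, 1.346]
contact_force: [0.0, -0.0, -0.3]
width: 0.0855
grip_force: 0.0
```

```bash
python3 - <<'E'
from bench import *
from h import *
s=sense();print(s["position"],s["tcp_rot"])
c=camera("wrist");t=camera("scene");a=camera("top")
o=np.zeros((480,760,3),np.uint8);o[:,:400]=c["img"][:,120:520]
o[:320,400:]=cv2.resize(t["img"][180:260,315:405],(360,320));o[320:480,400:700]=cv2.resize(a["img"][238:318,295:445],(300,160))
cv2.imwrite("pics/w8.png",o[:,:,::-1])
print(proj(c,[[.531,.105,.087]]))
E
```

```text
[0.52901274 0.1038462  0.19736804] [-3.14120330e+00  4.41680341e-04  1.34559069e+00]
[[320.47891652 225.26206294]]
```

View pics/w8.png

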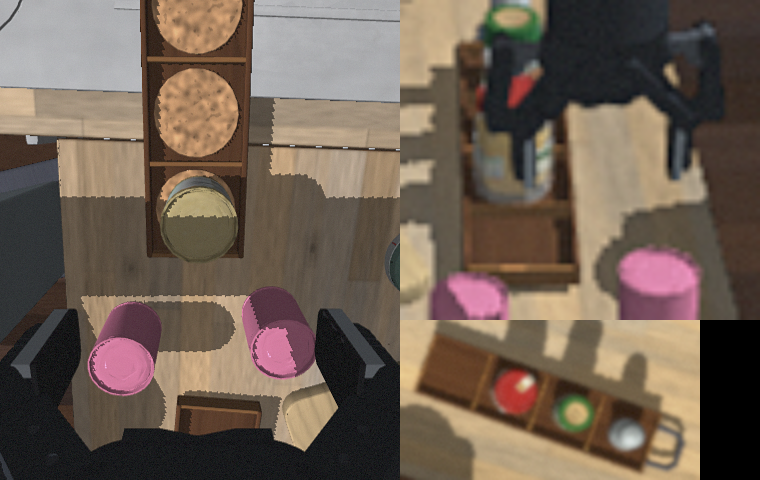

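Honey stands in bay 3. The tin top (bare metal, not pink) is at (199,224), as predicted, and the pink ones at (122,365) and (283,350) are clear of the fingers.

arm_command --deltas "1 0.002 0.004 -0.11 0 0 0; 1 0 0 -0.11 0 0 0; 1 0 0 -0.11 0 0 0; 1 0 0 -0.08 0 0 0; 1 0 0 0 0 0 0"

```text
clock: 29.92
position: [0.5272, 0.1058, 0.0309]
tcp_rot: [-3.136, 0.002, 1.346]
contact_force: [-0.7, -0.1, 0.7]
width: 0.0858
grip_force: 0.0
```

arm_command --deltas "0 0 0 0 0 0 0; 0 0 0 0 0 0 0; 0 0 0 0 0 0 0; 0 0 0 0 0 0 0; 0 0 0 0 0 0 0" --squeeze 50

```text
clock: 30.55
position: [0.5318, 0.1066, 0.0362]
tcp_rot: [3.138, -0.001, 1.347]
contact_force: [-1.6, -0.2, 6.6]
width: 0.056
grip_force: 53.0
```

arm_command --deltas "0 0 0 0.03 0 0 0; 0 0 0 0.06 0 0 0; 0 0 0 0.1 0 0 0; 0 0 0 0.12 0 0 0; 0 0 0 0.12 0 0 0"

```text
clock: 31.18
position: [0.5297, 0.1066, 0.2079]
tcp_rot: [3.141, -0.0, 1.347]
contact_force: [0.3, 0.8, -2.6]
width: 0.0558
grip_force: 53.5
```

arm_command --deltas "0 -0.01 -0.07 0 0 0 0; 0 -0.018 -0.12 0 0 0 0; 0 -0.018 -0.12 0 0 0 -0.007; 0 -0.018 -0.12 0 0 0 -0.007; 0 -0.018 -0.12 0 0 0 0"

```text
clock: 31.8
position: [0.4968, -0.1148, 0.2066]
tcp_rot: [3.14, 0.0, 1.259]
contact_force: [0.8, -0.1, -2.0]
width: 0.0557
grip_force: 53.6
```

arm_command --deltas "0 -0.011 -0.075 0 0 0 0; 0 0 0 0 0 0 0; 0 0 0 0 0 0 0; 0 0 0 0 0 0 0"

```text
clock: 32.3
position: [0.493, -0.1424, 0.2058]
tcp_rot: [3.141, -0.0, 1.26]
contact_force: [0.0, -1.6, -2.2]
width: 0.0558
grip_force: 53.6
```

arm_command --deltas "0 0 -0.002 -0.1 0 0 0; 0 0 0 -0.12 0 0 0; 0 0 0 -0.12 0 0 0; 0 0 0 -0.06 0 0 0; 0 0 0 -0.022 0 0 0"

```text
clock: 32.92
position: [0.4916, -0.1427, 0.0351]
tcp_rot: [-3.138, -0.001, 1.261]
contact_force: [-0.1, 0.3, -1.2]
width: 0.0557
grip_force: 53.7
```

arm_command --deltas "0 0 0 -0.006 0 0 0; 0 0 0 0 0 0 0; 0 0 0 0 0 0 0"

```text
clock: 33.3
position: [0.4938, -0.1447, 0.0358]
tcp_rot: [3.139, 0.0, 1.259]
contact_force: [-0.3, -1.1, -2.9]
width: 0.0558
grip_force: 53.7
```

arm_command --deltas "0 0 0 -0.006 0 0 0; 0 0 0 0 0 0 0; 0 0 0 0 0 0 0"

```text
clock: 33.67
position: [0.4937, -0.1447, 0.0332]
tcp_rot: [3.14, 0.0, 1.259]
contact_force: [-2.9, 0.1, 6.1]
width: 0.0553
grip_force: 54.1
```

Contact at the floor. I'll release and go straight up, then move clear to the left.

arm_command --deltas "1 0 0 0 0 0 0; 1 0 0 0 0 0 0; 1 0 0 0 0 0 0; 1 0 0 0.06 0 0 0; 1 0 0 0.12 0 0 0"

```text
clock: 34.3
position: [0.4906, -0.1432, 0.1023]
tcp_rot: [-3.136, -0.001, 1.259]
contact_force: [0.8, -0.2, 1.1]
width: 0.0849
grip_force: 0.0
```

arm_command --deltas "1 0 0 0.12 0 0 0; 1 0 0 0.12 0 0 0; 1 0.02 0.12 0 0 0 0; 1 0.02 0.12 0 0 0 0; 1 0.02 0.12 0 0 0 0"

```text
clock: 34.92
position: [0.5169, 0.001, 0.2001]
tcp_rot: [3.141, -0.0, 1.258]
contact_force: [1.6, 0.3, -0.1]
width: 0.0852
grip_force: 0.0
```

arm_command --deltas "1 0.02 0.12 0 0 0 0; 1 0.02 0.12 0 0 0 0; 1 0 0 0 0 0 0; 1 0 0 0 0 0 0"

```text
clock: 35.42
position: [0.5325, 0.0955, 0.1997]
tcp_rot: [-3.141, 0.001, 1.26]
contact_force: [0.3, -0.1, -0.4]
width: 0.0854
grip_force: 0.0
```

```bash
python3 - <<'E'
from bench import *
from h import *
print(sense()["position"])
t=camera("scene");a=camera("top")
o=np.zeros((600,750,3),np.uint8);o[:250]=cv2.resize(a["img"][233:323,295:565],(750,250));o[250:,:525]=cv2.resize(t["img"][130:270,270:480],(525,350))
cv2.imwrite("pics/w9.png",o[:,:,::-1])
E
```

```text
[0.53253892 0.09551665 0.19969939]
```

View pics/w9.png

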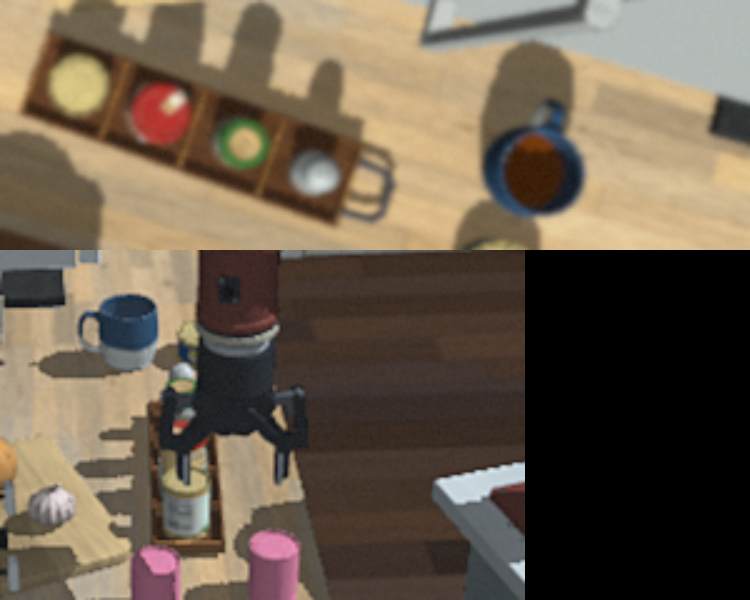

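The final view shows all four upright and centred: tin (78,85), honey (160,113), spice (242,143), salt (315,172) next to the handle. The mug is unmoved and the gripper is clear, so I'm handing in.

```bash
python3 -c "
from bench import *
print(finish_job())"
```

```text
the job is handed in; nothing more can be done
None
```

I moved all four things into the new rack and handed the job in at about 35 s of the 120 s. Counted from the handle, they stand salt shaker, spice jar, honey jar, small tin, all upright in the last picture; no verdict came back.

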